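Lock the last quarter-turn fastener on a control box cover

TASK

Two quarter-turn fasteners hold the cover of the grey control box; one is home and locked, the other still stands proud. Grip the proud one by its wing, turn it until its cross bar lines up with the slot, push it down fully, turn it a full quarter turn clockwise (seen from above) so that it locks, and let go. Leave the locked fastener as it is.

Things in the scene. Friction and masses are not known exactly. Their poses are not given: they have to be found in the camera images.
- latch: Keeper of the proud fastener: an aluminium block 76 x 64 mm, 24 mm high on top of the grey control box (200 x 300 mm, 90 mm high), near one end. Origin: centre of its underside, z up. Its 5 mm top plate has a slot 48 x 20 mm, long along the keeper's x. The captive stud stands on the keeper's z axis: a black wing 44 long, 10 thick, 34 mm high, spanning 44 to 78 mm above the origin while proud.
- stud_push (a joint): How far the proud stud is pushed down, m: 0 proud, 0.017 bottom stop (wing then 3 mm above the plate, so grip it some 9 mm below its top). A spring lifts it (3 N proud, 5.5 N at the bottom). Beyond 0.013 its cross bar (36 x 10 x 6 mm, under the wing and parallel to it) is below the plate and can turn; locked and released it rises to about 0.013, held by the plate.
- stud_turn (a joint): Turn of the proud stud's wing, rad, growing clockwise seen from above: 0 along the slot (the keeper's x), 1.57 across it, locked (stop at 1.62). Starts at 0.45 to 1.0, so first turn it back counter-clockwise to 0. The bar enters the slot only within about 15 degrees of it. Stays as turned (friction 0.03 N m). Grip the wing across its 10 mm.
- mate_turn (a joint): The same turn of the other, equal fastener, already pushed in and locked near the other end of the cover, 170 to 175 mm from the first: about 1.5 to 1.57. Its wing stands 13 mm lower than the proud one's. It is to stay so.

How it is judged (in metres and radians):
On the way:
1. the proud stud is pushed down through the slot (more than 11.5 mm) (value of joint stud_push above 0.0115 m), for 0.1 s.
At the end, for the whole second after the job is handed in: The stud stays pushed in by more than 10.5 mm, held by the plate, and stands turned at least 1.3 rad (75 degrees) clockwise from the slot, at rest; the other fastener still stands locked (more than 1.25 rad) (value of joint stud_push above 0.0105 m and value of joint stud_turn above 1.3 rad and velocity of joint stud_turn between -0.1 and 0.1 rad/s and value of joint mate_turn above 1.25 rad); the robot touches nothing.
It fails at once if the other, already locked fastener is turned out of its locked place (below 1.25 rad) (value of joint mate_turn below 1.25 rad).
It also fails if it takes over 35 s, if anything falls off the work surface, if the arm or the gripper's body presses on something with over 40 N, if the wrist force passes 120 N, or if a joint passes its speed limit or range.

ROBOT

A 6-joint arm with a two-finger parallel gripper is mounted at the origin on the work surface. World frame = base frame: x ahead of the robot, y to its left, z up, the work surface at z = 0. Lengths are in m, angles in degrees, forces in N, time in s.
With the tool pointing down it reaches from about 0.4 to 0.825 m from the base axis. Payload 7 kg.
Tool frame: the origin (TCP) lies midway between the tips of the shut fingers; the grasp point (between the pads) lies 19 mm behind it; z points along the fingers, y is the line along which they close (so a half turn about z gives the same grasp; the last joint's range is limited). The gripper opens to 88 mm and grips with 3 to 60 N. Pads are 19 mm wide; open, the fingers measure 130 mm over their backs; the gripper's body (78 mm by 193 mm) begins 47 mm behind the grasp point.
Start: joints at [86.981, 20.546, 0.682, 0, -70.136, -16.507], TCP at [0.226, 0.636, 0.201] pointing down, gripper open.
Joint ranges: [-176.03, 176.03], [-82.01, 121.73], [-58.28, 71.71], [-173.87, 95.51], [-174.79, -0.11], [-173.66, 173.66]. Speed limits (degrees/s): [136.94, 136.94, 172.46, 180, 180, 180].

INTERFACE

Orientations are given as [roll, pitch, yaw] about the fixed x, y, z axes, in that order (R = Rz(yaw) Ry(pitch) Rx(roll)).
In Python, from plant import r gives the robot as it stands. The module is installed in compiled form; this text tells all that it offers.
- The arm moves only by the tool play_rows, never from a script. Its argument "rows" is a list of rows, each an object with "slide": the shift along the tool's x, y, z as a fraction of full scale, a list of three; "delta_rot": the turn, a rotation vector about the tool's x, y, z as a fraction of full scale, a list of three; "fingers": the opening, from -1 (shut) to 1 (fully open). In form: [{"slide": [x, y, z], "delta_rot": [rx, ry, rz], "fingers": fingers}, ...]. A call has 1 to 8 rows; each row shifts and turns the commanded pose from where the row before left it, along the tool's axes as they then stand; what a row does not reach is not made up. Full scale, the value 1, is 0.15 m for a shift and 0.08 rad for a turn. A row lasts 1/8 s, in which the tool goes at most 62.5 mm and 10.7 degrees, less where a joint would pass 70% of its speed; a pose out of reach is approached as far as the arm can. A call with a number of a shift or a turn outside -1 to 1 is refused whole. A call with a gripper value outside its range is refused whole. The fingers move at their own pace and stop on an object; "squeeze" is the grip in N (left out, the last holds). Time passes only in rows, so rows that do not move let the fingers close. It gives the time, the measured TCP pose, the force, the opening and the grip force at its end, in the units of the state.
- r.get_state(): the state, without advancing time (a new reading comes with each control period).
- r.capture(name): name is "scene" or "top" or "wrist"; returns a dict with "image" (400x640x3 uint8, blue, green, red), "fx", "fy", "cx", "cy" (pixels), "distortion" ([k1, k2, p1, p2, k3] as OpenCV has them; the pictures are not rectified), "R" (3x3) and "t" (3): a world point X has camera coordinates R X + t; the wrist camera has in their place "T_tool_cam" (4x4, takes a point from camera to tool coordinates, whose origin is the TCP and whose axes are the flange's). Camera axes: x right, y down, z forward; pixel columns grow to the right and rows downward; lengths in m; the calibration is good to about 2 mm. A picture is of the moment at which its call begins: read the wrist's pose just before it. There is no depth.
- r.close_job(): hands the job in; it is judged then, once.
The state is a dict: "time_s": time; "joints": joint angles; "qd": joint speeds; "joint_torque": joint torques, N m; "tcp_pos": TCP position; "eef_rot": TCP orientation; "contact_force": force on the tool from outside, world axes, zero at the start; "moment": the same for the moment, N m; "gripper_width": finger opening in m; "gripper_force": force on a finger pad.
Only numpy, scipy, OpenCV 4.12 (cv2) and the standard library are available. Lean on these libraries where they do the work, as an engineer would, in place of code of your own. Each camera call takes 0.05 s, during which the arm holds its last target. There are 200 camera calls.

## Working session

There is one attempt and no reset: what is moved stays moved. The work goes in short steps, Python scripts to look and compute and a tool call to move; the robot and the scene stay as the last step left them, time stands still between calls to the robot, and variables do not carry over. Pictures are saved under pics/ and viewed, at most 10 in all, crops included, and the job is handed in when it is done.

Besides the shell and the picture viewer there is one more tool, called after "Call:" as name([rows], argument=value, ...), one row to a line, values as JSON. play_rows: Moves the arm, as the interface text tells. Shift numbers are shares of 0.15 m and turn numbers shares of 0.08 rad, none past 1 either way. Its arguments: {"type":"object","properties":{"rows":{"type":"array"},"squeeze":{"type":"number"}},"required":["rows"]}

```bash
mkdir -p pics
cat > h.py <<'E'
import numpy as np, cv2
from plant import r
from scipy.spatial.transform import Rotation as Ro
def tool():
    s=r.get_state(); T=np.eye(4); T[:3,:3]=Ro.from_euler('xyz',s['eef_rot'],degrees=True).as_matrix(); T[:3,3]=s['tcp_pos']; return T
def cap(name):
    T=tool(); c=r.capture(name)
    if name=='wrist': W=T@np.array(c['T_tool_cam'])
    else:
        W=np.eye(4); W[:3,:3]=np.array(c['R']).T; W[:3,3]=-W[:3,:3]@np.array(c['t'])
    c['W']=W; return c
def ray(c,px,z):
    K=np.array([[c['fx'],0,c['cx']],[0,c['fy'],c['cy']],[0,0,1]])
    p=cv2.undistortPoints(np.array(px,float).reshape(-1,1,2),K,np.array(c['distortion'],float))[:,0]
    d=np.c_[p,np.ones(len(p))]@c['W'][:3,:3].T; o=c['W'][:3,3]
    return o+d*((z-o[2])/d[:,2])[:,None]
E
python3 - <<'E'
from h import *
print(r.get_state())
a=cap('top');b=cap('wrist')
print(a['W'].round(3),b['W'].round(3),a['fx'],b['fx'])
cv2.imwrite('pics/top.png',a['image']);cv2.imwrite('pics/wrist.png',b['image'])
E
```

```text
{'time_s': 0.0, 'joints': array([ 8.69792093e+01,  2.05921533e+01,  6.33041619e-01, -1.91801010e-02,
       -7.01341682e+01, -1.65050732e+01]), 'qd': array([-0.02165093, -0.04290093,  0.02155684,  0.04523452, -0.02369816,
       -0.02932364]), 'joint_torque': array([ 1.12979040e-03, -5.82721853e+01,  2.93051022e+01,  6.99689895e+00,
        6.87344917e-03, -1.71944484e-04]), 'tcp_pos': array([0.22548496, 0.63566755, 0.200412  ]), 'eef_rot': array([ 1.79905441e+02, -9.21587383e-03, -1.95323887e+01]), 'contact_force': array([ 0.70182773, -0.49216683, -0.86675945]), 'moment': array([-0.01208024, -0.04382073,  0.03343321]), 'gripper_force': 0.0, 'gripper_width': 0.0874801937083688}
[[ 0.    -0.99   0.142  0.488]
 [-1.    -0.003 -0.019  0.041]
 [ 0.019 -0.142 -0.99   0.797]
 [ 0.     0.     0.     1.   ]] [[-0.333 -0.914 -0.232  0.287]
 [-0.943  0.324  0.08   0.614]
 [ 0.002  0.245 -0.969  0.384]
 [ 0.     0.     0.     1.   ]] 500.3259675684579 312.16784035596066
```

View pics/top.png

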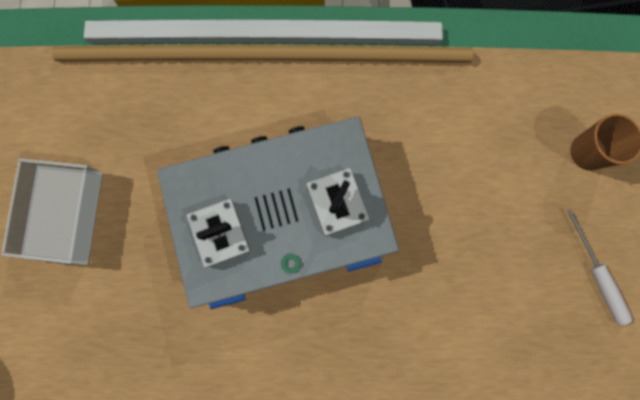

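View pics/wrist.png

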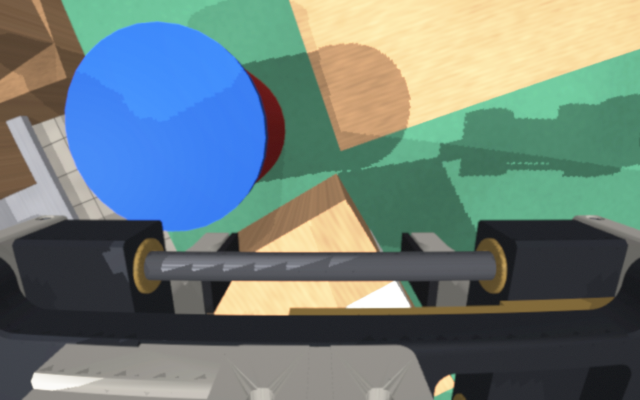

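The top view shows the box. The locked fastener is on the left at (215,231), with its wing across the slot. The proud one is on the right, with its keeper at (337,202) and its wing running from about (333,212) to (349,182). The wrist view doesn't show the box.

Run:
```python
from h import *
a=cap('top');im=a['image'];g=cv2.cvtColor(im,cv2.COLOR_BGR2GRAY)
roi=np.zeros_like(g);
for nm,(x0,x1,y0,y1) in {'proud':(298,376,160,242),'mate':(180,252,192,272)}.items():
    s=g[y0:y1,x0:x1]
    w=(s>165).astype(np.uint8); w=cv2.morphologyEx(w,cv2.MORPH_OPEN,np.ones((3,3)))
    cs=cv2.findContours(w,0,2)[0]; c=max(cs,key=cv2.contourArea)+[x0,y0]
    q=cv2.boxPoints(cv2.minAreaRect(c)); P=ray(a,q,0.114)
    e=[P[1]-P[0],P[2]-P[1]]
    print(nm,'plate px',q.round(1).tolist(),'ctr',P.mean(0).round(4),[ (np.linalg.norm(v).round(4),np.degrees(np.arctan2(v[1],v[0])).round(1)) for v in e])
    b=(s<45).astype(np.uint8); 
    ys,xs=np.nonzero(b); print('dark',len(xs),xs.mean()+x0,ys.mean()+y0)
    cv2.imwrite(f'pics/c_{nm}.png',cv2.resize(im[y0:y1,x0:x1],None,fx=7,fy=7,interpolation=cv2.INTER_NEAREST))
```

```text
proud plate px [[307.6000061035156, 216.8000030517578], [315.3999938964844, 201.1999969482422], [355.79998779296875, 221.39999389648438], [348.0, 237.0]] ctr [0.5621 0.0109 0.114 ] [(np.float64(0.0242), np.float64(-26.2)), (np.float64(0.0622), np.float64(-116.6))]
dark 444 337.8873873873874 199.67117117117118
mate plate px [[194.0, 258.8999938964844], [196.0, 239.8000030517578], [238.89999389648438, 244.3000030517578], [236.89999389648438, 263.3999938964844]] ctr [0.5172 0.1678 0.114 ] [(np.float64(0.026), np.float64(-4.2)), (np.float64(0.0591), np.float64(-95.8))]
dark 473 215.50528541226214 231.82029598308668
```

View pics/c_proud.png

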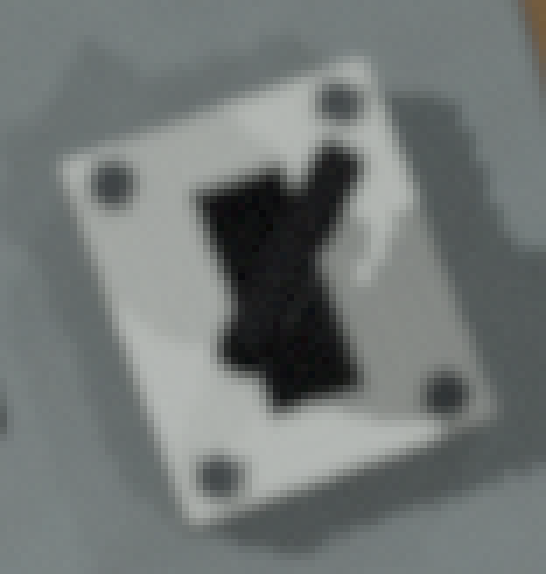

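The crop shows the keeper's corners at about (68,160), (370,60), (492,412) and (190,522). The wing runs from (345,147) to (240,360), and the slot is the dark rectangle leaning the other way.

Run:
```python
from h import *
a=cap('top')
f=lambda p:np.array(p)/7+[298,160]
P=ray(a,f([[68,160],[370,60],[492,412],[190,522]]),0.114)
print(P.round(4),P.mean(0).round(4))
for i in range(4):
    v=P[(i+1)%4]-P[i];print(np.linalg.norm(v).round(4),np.degrees(np.arctan2(v[1],v[0])).round(1))
w=ray(a,f([[345,147],[240,360]]),0.168);v=w[0]-w[1]
print(w.round(4),w.mean(0),np.linalg.norm(v),np.degrees(np.arctan2(v[1],v[0])))
s=r.get_state();print(s['time_s'],np.array(cap('wrist')['T_tool_cam']).round(3))
```

```text
[[ 0.6125  0.044   0.114 ]
 [ 0.633  -0.0161  0.114 ]
 [ 0.5625 -0.0395  0.114 ]
 [ 0.5408  0.0199  0.114 ]] [0.5872 0.0021 0.114 ]
0.0635 -71.2
0.0743 -161.6
0.0633 110.1
0.0757 18.6
[[ 0.6053 -0.0069  0.168 ]
 [ 0.566   0.0125  0.168 ]] [0.58561377 0.0028051  0.168     ] 0.04379092020092166 -26.22083689908102
0.2 [[ 0.001 -0.969 -0.245  0.065]
 [ 1.     0.001  0.     0.   ]
 [ 0.    -0.245  0.969 -0.183]
 [ 0.     0.     0.     1.   ]]
```

Call:
play_rows([
  {"slide": [0.28, 0.244, -0.13], "delta_rot": [0, 0, 0], "fingers": 0.2},
  {"slide": [0.28, 0.244, -0.13], "delta_rot": [0, 0, 0], "fingers": 0.2},
  {"slide": [0.28, 0.244, -0.13], "delta_rot": [0, 0, 0], "fingers": 0.2},
  {"slide": [0.28, 0.244, -0.13], "delta_rot": [0, 0, 0], "fingers": 0.2},
  {"slide": [0.28, 0.244, 0], "delta_rot": [0, 0, 0], "fingers": 0.2},
  {"slide": [0.28, 0.244, 0], "delta_rot": [0, 0, 0], "fingers": 0.2},
  {"slide": [0.28, 0.244, 0], "delta_rot": [0, 0, 0], "fingers": 0.2},
  {"slide": [0.28, 0.244, 0], "delta_rot": [0, 0, 0], "fingers": 0.2},
])

```text
time_s: 1.25
tcp_pos: [0.445, 0.2462, 0.2796]
eef_rot: [-180.0, -0.0, -19.5]
contact_force: [1.3, 0.8, 0.6]
gripper_width: 0.0527
gripper_force: 0.0
```

Call:
play_rows([
  {"slide": [0.28, 0.244, 0], "delta_rot": [0, 0, 0], "fingers": 0.2},
  {"slide": [0.28, 0.244, 0], "delta_rot": [0, 0, 0], "fingers": 0.2},
  {"slide": [0.28, 0.244, 0], "delta_rot": [0, 0, 0], "fingers": 0.2},
  {"slide": [0.28, 0.244, 0], "delta_rot": [0, 0, 0], "fingers": 0.2},
  {"slide": [0.28, 0.244, 0], "delta_rot": [0, 0, 0], "fingers": 0.2},
  {"slide": [0, 0, 0], "delta_rot": [0, 0, 0.73], "fingers": 0.2},
  {"slide": [0, 0, 0], "delta_rot": [0, 0, 0.73], "fingers": 0.2},
  {"slide": [0, 0, 0], "delta_rot": [0, 0, 0], "fingers": 0.2},
])

```text
time_s: 2.25
tcp_pos: [0.5811, 0.005, 0.2792]
eef_rot: [180.0, 0.0, -26.2]
contact_force: [0.7, 0.1, 0.6]
gripper_width: 0.0526
gripper_force: 0.0
```

Run:
```python
from h import *
c=cap('wrist');s=r.get_state();print(s['time_s'],s['tcp_pos'],s['eef_rot'],s['joints'].round(1),s['gripper_width'])
print(c['W'].round(3))
cv2.imwrite('pics/w2.png',c['image'])
```

```text
2.3 [0.58112048 0.00517203 0.27929746] [ 1.79998043e+02  6.66955781e-03 -2.61511101e+01] [ 19.8   9.4  -4.3  -0.  -76.3  44.1] 0.05261405177532281
[[-0.441 -0.87  -0.22   0.64 ]
 [-0.897  0.428  0.108 -0.024]
 [ 0.     0.246 -0.969  0.463]
 [ 0.     0.     0.     1.   ]]
```

View pics/w2.png

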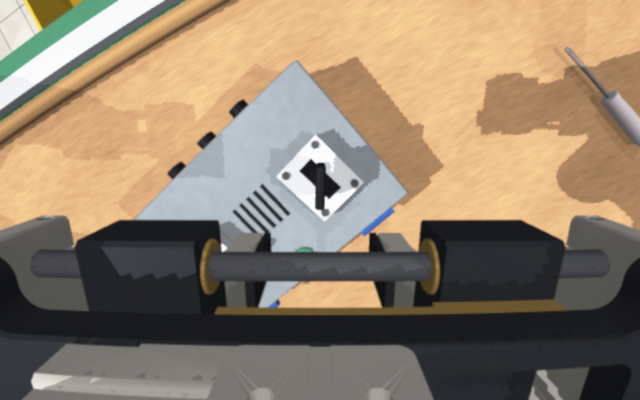

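The wrist view shows the wing standing almost upright in the picture, from (321,164) to (320,208). It is centred on the fingers. The keeper is around it, and its slot runs from (303,165) to (338,195).

Run:
```python
from h import *
c=cap('wrist');im=c['image'];g=cv2.cvtColor(im,cv2.COLOR_BGR2GRAY)
s=(g[150:218,295:350]<70)
for y in range(8,64,4):
    xs=np.nonzero(s[y])[0]; print(y+150,(xs.min()+295,xs.max()+295) if len(xs) else None,end=' ')
# plate corners by ray
P=ray(c,[[316,134],[364,182],[325,220],[276,177]],0.114);print(P.round(4),P.mean(0).round(4))
for i in range(4):
    v=P[(i+1)%4]-P[i];print(np.linalg.norm(v).round(4),np.degrees(np.arctan2(v[1],v[0])).round(1))
w=ray(c,[[320.5,164],[320,208]],0.168);v=w[0]-w[1];print(w,w.mean(0),np.linalg.norm(v),np.degrees(np.arctan2(v[1],v[0])))
cv2.imwrite('pics/w2c.png',cv2.resize(im[125:230,265:375],None,fx=5,fy=5,interpolation=cv2.INTER_NEAREST))
```

```text
158 None 162 (np.int64(309), np.int64(313)) 166 (np.int64(305), np.int64(324)) 170 (np.int64(301), np.int64(324)) 174 (np.int64(305), np.int64(326)) 178 (np.int64(309), np.int64(330)) 182 (np.int64(313), np.int64(334)) 186 (np.int64(316), np.int64(338)) 190 (np.int64(317), np.int64(336)) 194 (np.int64(317), np.int64(331)) 198 (np.int64(316), np.int64(323)) 202 (np.int64(316), np.int64(323)) 206 (np.int64(316), np.int64(323)) 210 None [[ 0.6323 -0.0157  0.114 ]
 [ 0.5606 -0.041   0.114 ]
 [ 0.5395  0.0184  0.114 ]
 [ 0.6095  0.0459  0.114 ]] [0.5855 0.0019 0.114 ]
0.0761 -160.6
0.063 109.5
0.0753 21.5
0.0657 -69.7
[[ 0.60662308 -0.00844831  0.168     ]
 [ 0.56818552  0.01089411  0.168     ]] [0.5874043 0.0012229 0.168    ] 0.04302993988335671 -26.712291141158218
```

View pics/w2c.png

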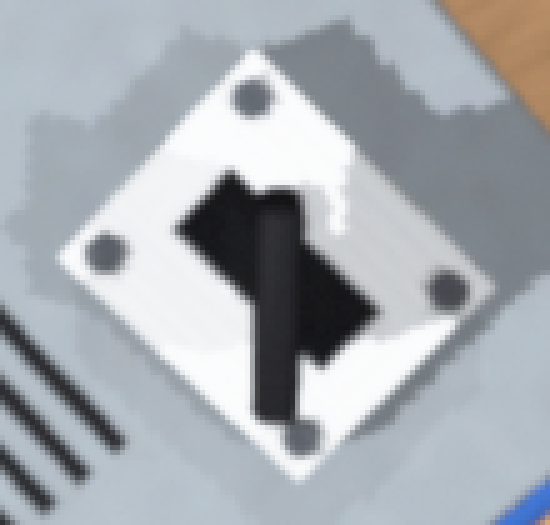

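Call:
play_rows([
  {"slide": [0.042, 0.005, 0.31], "delta_rot": [0, 0, 0], "fingers": 0.0},
  {"slide": [0, 0, 0.31], "delta_rot": [0, 0, 0], "fingers": 0.0},
  {"slide": [0, 0, 0.31], "delta_rot": [0, 0, 0], "fingers": 0.0},
  {"slide": [0, 0, 0], "delta_rot": [0, 0, 0], "fingers": -1},
  {"slide": [0, 0, 0], "delta_rot": [0, 0, 0], "fingers": -1},
  {"slide": [0, 0, 0], "delta_rot": [0, 0, 0], "fingers": -1},
  {"slide": [0, 0, 0], "delta_rot": [0, 0, 0], "fingers": -1},
], squeeze=30)

```text
time_s: 3.22
tcp_pos: [0.5873, 0.0019, 0.1415]
eef_rot: [-179.9, -0.1, -26.2]
contact_force: [-1.1, -1.0, 2.4]
gripper_width: 0.0094
gripper_force: 11.8
```

Call:
play_rows([
  {"slide": [0, 0, 0], "delta_rot": [0, 0, -0.99], "fingers": -1},
  {"slide": [0, 0, 0], "delta_rot": [0, 0, -0.99], "fingers": -1},
  {"slide": [0, 0, 0], "delta_rot": [0, 0, -0.99], "fingers": -1},
  {"slide": [0, 0, 0], "delta_rot": [0, 0, -0.99], "fingers": -1},
  {"slide": [0, 0, 0], "delta_rot": [0, 0, -0.99], "fingers": -1},
  {"slide": [0, 0, 0], "delta_rot": [0, 0, -0.99], "fingers": -1},
  {"slide": [0, 0, 0], "delta_rot": [0, 0, -0.99], "fingers": -1},
  {"slide": [0, 0, 0], "delta_rot": [0, 0, -0.99], "fingers": -1},
])

```text
time_s: 4.22
tcp_pos: [0.5874, 0.0021, 0.1413]
eef_rot: [-180.0, -0.1, 10.3]
contact_force: [-0.7, 0.7, 2.7]
gripper_width: 0.0082
gripper_force: 30.0
```

Call:
play_rows([
  {"slide": [0, 0, 0], "delta_rot": [0, 0, -0.99], "fingers": -1},
  {"slide": [0, 0, 0], "delta_rot": [0, 0, -0.99], "fingers": -1},
  {"slide": [0, 0, 0], "delta_rot": [0, 0, 0], "fingers": -1},
])

```text
time_s: 4.6
tcp_pos: [0.5873, 0.0022, 0.1411]
eef_rot: [180.0, -0.1, 19.1]
contact_force: [-0.1, 1.7, 1.6]
gripper_width: 0.008
gripper_force: 30.0
```

Run:
```python
from h import *
c=cap('wrist');s=r.get_state();print(s)
a=cap('top')
i1=cv2.resize(c['image'][100:300,220:420],(500,500)); i2=cv2.resize(a['image'][160:242,298:376],(300,500))
cv2.imwrite('pics/w3.png',np.hstack([i1,i2]))
```

```text
{'time_s': 4.65, 'joints': array([ 1.92729377e+01,  1.49384989e+01, -1.56526131e+01, -1.15010596e-04,
       -5.92818687e+01,  8.98044876e+01]), 'qd': array([-0.05722713,  0.23772049, -0.09816346, -0.00497274,  0.16818344,
       -0.48146927]), 'joint_torque': array([ -1.14931192, -46.75686121,  25.33558309,   6.37041539,
        -0.31202923,   0.26341595]), 'tcp_pos': array([0.58725217, 0.00215495, 0.14089774]), 'eef_rot': array([-1.79999468e+02, -1.27018299e-01,  1.90773661e+01]), 'contact_force': array([-0.32756298,  1.23133318,  2.16507351]), 'moment': array([ 0.71263627, -0.18414565, -0.0128943 ]), 'gripper_force': 29.97763752937317, 'gripper_width': 0.008490981874636662}
```

View pics/w3.png

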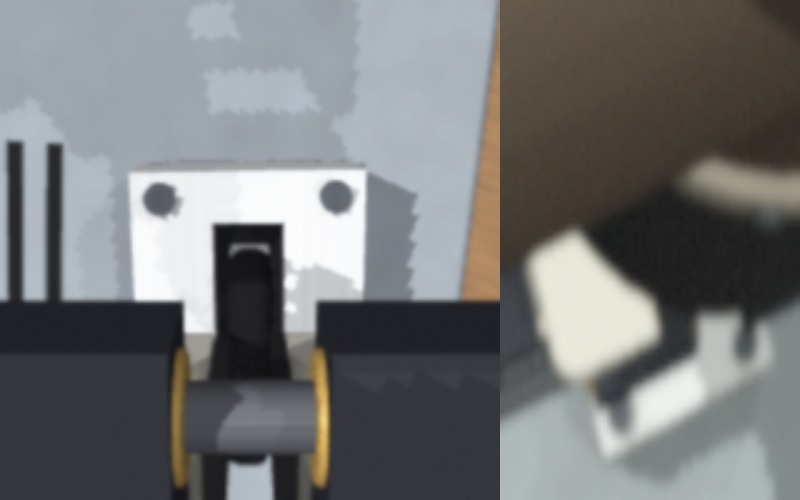

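The wrist crop shows the wing and cross bar lying along the slot, centred in it, so the stud can be pushed down.

Call:
play_rows([
  {"slide": [0, 0, 0.03], "delta_rot": [0, 0, 0], "fingers": -1},
  {"slide": [0, 0, 0.03], "delta_rot": [0, 0, 0], "fingers": -1},
  {"slide": [0, 0, 0.03], "delta_rot": [0, 0, 0], "fingers": -1},
  {"slide": [0, 0, 0.024], "delta_rot": [0, 0, 0], "fingers": -1},
  {"slide": [0, 0, 0], "delta_rot": [0, 0, 0], "fingers": -1},
  {"slide": [0, 0, 0], "delta_rot": [0, 0, 0], "fingers": -1},
], squeeze=40)

```text
time_s: 5.45
tcp_pos: [0.5875, 0.0019, 0.1243]
eef_rot: [180.0, -0.1, 19.2]
contact_force: [-0.8, 3.7, 13.3]
gripper_width: 0.0077
gripper_force: 40.0
```

Call:
play_rows([
  {"slide": [0, 0, 0], "delta_rot": [0, 0, 0.98], "fingers": -1},
  {"slide": [0, 0, 0], "delta_rot": [0, 0, 0.98], "fingers": -1},
  {"slide": [0, 0, 0], "delta_rot": [0, 0, 0.98], "fingers": -1},
  {"slide": [0, 0, 0], "delta_rot": [0, 0, 0.98], "fingers": -1},
  {"slide": [0, 0, 0], "delta_rot": [0, 0, 0.98], "fingers": -1},
  {"slide": [0, 0, 0], "delta_rot": [0, 0, 0.98], "fingers": -1},
  {"slide": [0, 0, 0], "delta_rot": [0, 0, 0.98], "fingers": -1},
  {"slide": [0, 0, 0], "delta_rot": [0, 0, 0.98], "fingers": -1},
])

```text
time_s: 6.45
tcp_pos: [0.5874, 0.0015, 0.1242]
eef_rot: [-180.0, -0.1, -16.9]
contact_force: [-1.7, 1.7, 12.8]
gripper_width: 0.0076
gripper_force: 40.0
```

Run:
```python
from h import *
c=cap('wrist');s=r.get_state();print(s['eef_rot'],s['tcp_pos'],s['contact_force'],s['moment'],s['joints'])
cv2.imwrite('pics/w4.png',cv2.resize(c['image'][100:300,200:440],(720,600)))
```

```text
[-1.79986994e+02 -1.28953848e-01 -1.71221080e+01] [0.58745293 0.0015364  0.12425206] [-0.65926423  0.89467573 13.45062679] [0.72918601 0.36691736 0.04783602] [ 19.25383296  15.81763536 -16.866754     0.07852458 -57.2040951
  53.58160521]
```

View pics/w4.png

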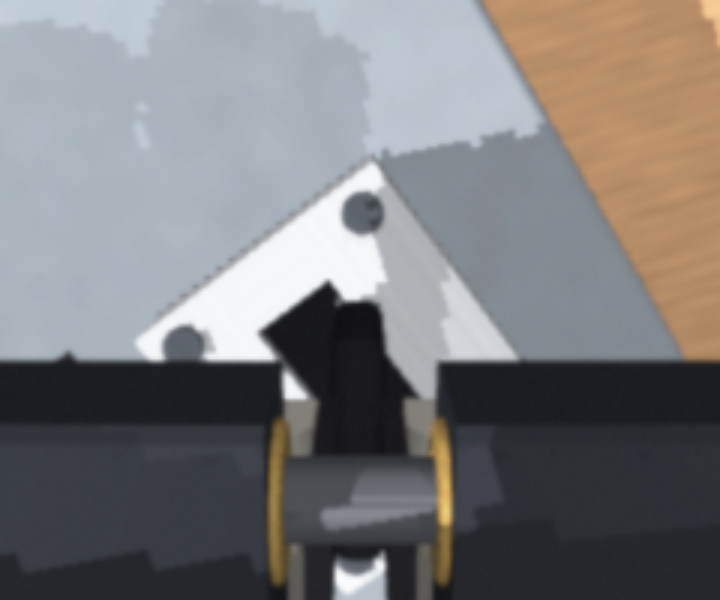

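The picture shows the wing turning with the gripper, with its end near (358,310). No cross bar shows above the plate, so the quarter turn can continue.

Call:
play_rows([
  {"slide": [0, 0, 0], "delta_rot": [0, 0, 0.98], "fingers": -1},
  {"slide": [0, 0, 0], "delta_rot": [0, 0, 0.98], "fingers": -1},
  {"slide": [0, 0, 0], "delta_rot": [0, 0, 0.98], "fingers": -1},
  {"slide": [0, 0, 0], "delta_rot": [0, 0, 0.98], "fingers": -1},
  {"slide": [0, 0, 0], "delta_rot": [0, 0, 0.98], "fingers": -1},
  {"slide": [0, 0, 0], "delta_rot": [0, 0, 0.98], "fingers": -1},
  {"slide": [0, 0, 0], "delta_rot": [0, 0, 0.98], "fingers": -1},
  {"slide": [0, 0, 0], "delta_rot": [0, 0, 0.98], "fingers": -1},
])

```text
time_s: 7.5
tcp_pos: [0.5872, 0.0012, 0.1243]
eef_rot: [-180.0, -0.1, -52.8]
contact_force: [-1.1, 1.1, 13.8]
gripper_width: 0.0075
gripper_force: 40.0
```

Call:
play_rows([
  {"slide": [0, 0, 0], "delta_rot": [0, 0, 0.98], "fingers": -1},
  {"slide": [0, 0, 0], "delta_rot": [0, 0, 0.98], "fingers": -1},
  {"slide": [0, 0, 0], "delta_rot": [0, 0, 0.98], "fingers": -1},
  {"slide": [0, 0, 0], "delta_rot": [0, 0, 0.98], "fingers": -1},
  {"slide": [0, 0, 0], "delta_rot": [0, 0, 0], "fingers": -1},
  {"slide": [0, 0, 0], "delta_rot": [0, 0, 0], "fingers": -1},
])

```text
time_s: 8.25
tcp_pos: [0.5869, 0.0011, 0.1242]
eef_rot: [-180.0, -0.1, -70.7]
contact_force: [-2.9, 0.5, 13.8]
gripper_width: 0.0075
gripper_force: 40.0
```

Call:
play_rows([
  {"slide": [0, 0, 0], "delta_rot": [0, 0, 0], "fingers": 0},
  {"slide": [0, 0, 0], "delta_rot": [0, 0, 0], "fingers": 0},
  {"slide": [0, 0, 0], "delta_rot": [0, 0, 0], "fingers": 0},
  {"slide": [0, 0, 0], "delta_rot": [0, 0, 0], "fingers": 0},
  {"slide": [0, 0, -0.3], "delta_rot": [0, 0, 0], "fingers": 0},
  {"slide": [0, 0, -0.3], "delta_rot": [0, 0, 0], "fingers": 0},
  {"slide": [0, 0, -0.3], "delta_rot": [0, 0, 0], "fingers": 0},
  {"slide": [0, 0, 0], "delta_rot": [0, 0, 0], "fingers": 0},
])

```text
time_s: 9.25
tcp_pos: [0.5884, 0.002, 0.2618]
eef_rot: [-179.6, -0.1, -70.7]
contact_force: [-0.8, 0.5, -0.5]
gripper_width: 0.0435
gripper_force: 0.0
```

Run:
```python
from h import *
c=cap('wrist');s=r.get_state();print(s['time_s'],s['eef_rot'],s['tcp_pos'],s['contact_force'],s['gripper_width'])
cv2.imwrite('pics/w5.png',c['image'])
```

```text
9.3 [-1.79816542e+02 -1.04190890e-03 -7.06806585e+01] [0.58717705 0.001992   0.25930933] [ 0.25031001  0.18044196 -0.71867741] 0.04370043817356052
```

View pics/w5.png

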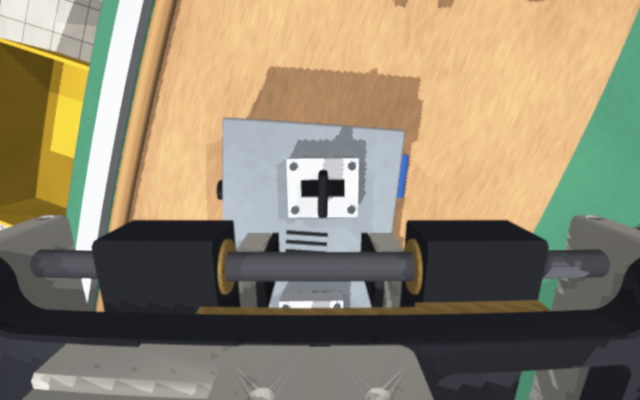

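The wing at (322,193) now stands square across the slot (302–344, 188), low on the plate. The gripper is clear of it, so I'm handing in the job.

```bash
python3 -c "
from plant import r
print(r.close_job())"
```

```text
the job is handed in; nothing more can be done
None
```

The proud fastener was pushed down, turned a full quarter turn clockwise across its slot and released, the other fastener was not touched, and the job was handed in at about 9.3 s; no verdict came back, so the lock rests on the final wrist picture.

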